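# Nest the laundry-room dosing scoops

### The job

Put the dosing scoops away as a set: take the orange and the green scoop off the sloping bin lids and nest them in the blue one on its steel stand, the orange inside the blue and the green inside the orange, fully home and level. Press each handle down, firmly but without forcing it, until it has clicked into the spring clip on the handle below. Leave the set standing on its stand and do not disturb the other things on the table.

Things in the scene. Friction and masses are not known exactly. Their poses are not given: they have to be found in the camera images.
- scoop_large_center (a point): centre of the blue dosing scoop, a tapered plastic cup open at the top: outside diameter 86 mm at the rim, 76 mm at the base, 48 mm high, walls 2.5 mm, floor 3 mm. The point lies on the cup's axis, half-way up (24 mm above its underside); z runs along the axis to the mouth, x to the handle
- scoop_large_grip (a point): point in the middle of the blue scoop's straight handle's thickness, 78 mm from the cup's axis. The handle is 14 mm wide (y), 7 mm thick (z), runs along x, square to the axis, and ends 124 mm from it; its underside is 41 mm above the cup's underside. Same axes as the cup
- scoop_large: the blue scoop as a whole; origin at the centre of its underside, axes as for its centre. Loose, 0.08 to 0.14 kg; stands mouth up on the stand. Its handle has a spring clip for the orange handle, 117 mm from the axis: two black prongs 8 mm long (x), 17 mm higher than the handle's top, 18 mm apart at the mouth, 11 mm at the noses. They give way at 5 to 10 N and close over the handle pressed down between them
- scoop_mid_center (a point): centre of the orange dosing scoop, a tapered plastic cup open at the top: outside diameter 75 mm at the rim, 63 mm at the base, 48 mm high, walls 2.5 mm, floor 3 mm. The point lies on the cup's axis, half-way up (24 mm above its underside); z runs along the axis to the mouth, x to the handle. Home in the blue cup, floor on floor, it has 2 to 3 mm play at the rim and 1 mm under its handle; unpressed, its handle rests on the clip about 12 mm too high
- scoop_mid_grip (a point): point in the middle of the orange scoop's straight handle's thickness, 78 mm from the cup's axis. The handle is 14 mm wide (y), 7 mm thick (z), runs along x, square to the axis, and ends 123 mm from it; its underside is 46 mm above the cup's underside. Same axes as the cup
- scoop_mid: the orange scoop as a whole; origin at the centre of its underside, axes as for its centre. 0.05 to 0.1 kg. Its handle has a spring clip for the green handle, 104 mm from the axis: two black prongs 8 mm long (x), 17 mm higher than the handle's top, 18 mm apart at the mouth, 11 mm at the noses. They give way at 5 to 10 N and close over the handle pressed down between them
- scoop_small_center (a point): centre of the green dosing scoop, a tapered plastic cup open at the top: outside diameter 64 mm at the rim, 51 mm at the base, 46 mm high, walls 2.5 mm, floor 3 mm. The point lies on the cup's axis, half-way up (23 mm above its underside); z runs along the axis to the mouth, x to the handle. Home in the orange cup, floor on floor, it has 2 to 3 mm play at the rim and 1 mm under its handle
- scoop_small_grip (a point): point in the middle of the green scoop's straight handle's thickness, 78 mm from the cup's axis. The handle is 14 mm wide (y), 7 mm thick (z), runs along x, square to the axis, and ends 110 mm from it; its underside is 51 mm above the cup's underside. Same axes as the cup
- scoop_small: the green scoop as a whole; origin at the centre of its underside, axes as for its centre. 0.035 to 0.07 kg. Only this one has no clip.
- bin_mid: white supply bin, fixed, 170 mm deep (x), 130 wide (y), grey lid sloping at 40 degrees from 36 mm high at the front (-x) to 178 at the back. The orange scoop starts on it, base flat on the lid, so its mouth tips 40 degrees to the bin's front and its handle points up the slope, 46 mm clear of the lid; two stops keep it from sliding down. Origin: centre of the underside
- bin_small: white supply bin, fixed, 170 mm deep (x), 130 wide (y), grey lid sloping at 40 degrees from 36 mm high at the front (-x) to 178 at the back. The green scoop starts on it, base flat on the lid, so its mouth tips 40 degrees to the bin's front and its handle points up the slope, 51 mm clear of the lid; two stops keep it from sliding down. Origin: centre of the underside
- tray: steel stand of the set, fixed: tray 110 x 110 mm, lip 12 mm high, inner floor 5 mm above the table, and an upright saddle at x = 100 mm that carries the blue handle while it is pressed on (its ears end 52 mm above the table). Origin under the tray's centre; x runs to the saddle. The blue scoop stands in it with its handle on the saddle
- booster_jar: white jar with a red lid, 84 mm diameter, 120 mm high; bystander, to be left alone. Origin at the centre of its underside
- spray: clear spray bottle with a blue trigger head, 72 mm diameter, 190 mm high; bystander, to be left alone. Origin at the centre of its underside
- stain_stick: white stick tube with a red cap, 34 mm diameter, 110 mm high; bystander, to be left alone. Origin at the centre of its underside
- soap_box: small yellow carton, 30 x 55 x 85 mm high; bystander, to be left alone. Origin at the centre of its underside
- bottle_cap: white measuring cap, 52 mm diameter, 42 mm high, not part of the set; bystander, to be left alone. Origin at the centre of its underside
- brush: laundry scrubbing brush with a wooden back, bristles down, 120 x 42 x 40 mm high; bystander, to be left alone. Origin at the centre of its underside
Things that resemble listed ones, but are neither listed nor needed, are in the scene too. Leave any yellow look-alike of the scoop_large alone.

How it is judged (in metres and radians):
At the end, for the whole second after the job is handed in: Orange in blue and green in orange: axes within 6 mm, within 2.5 mm of fully down, 0.06 rad of parallel; grip points of clipped handles 5 to 10.5 mm apart in height (8 is home) and within 8 mm seen from above; blue upright (0.05 rad), within 20 mm of its tray's centre; all at rest (horizontal distance between scoop_mid_center and scoop_large_center below 0.006 m and z of scoop_mid_center in the frame of scoop_large_center between 0 and 0.0055 m and angle between the z axis of scoop_mid_center and the z axis of scoop_large_center, either way round below 0.06 rad and horizontal distance between scoop_mid_grip and scoop_large_grip below 0.008 m and z of scoop_mid_grip in the frame of scoop_large_grip between 0.005 and 0.0105 m and horizontal distance between scoop_small_center and scoop_mid_center below 0.006 m and z of scoop_small_center in the frame of scoop_mid_center between -0.001 and 0.0045 m and angle between the z axis of scoop_small_center and the z axis of scoop_mid_center, either way round below 0.06 rad and horizontal distance between scoop_small_grip and scoop_mid_grip below 0.008 m and z of scoop_small_grip in the frame of scoop_mid_grip between 0.005 and 0.0105 m and angle between scoop_large_center's own z axis and vertical below 0.05 rad and horizontal distance between scoop_large_center and tray below 0.02 m and height (world z) of scoop_large_center below 0.032 m and linear speed of each of scoop_large, scoop_mid, scoop_small below 0.01 m/s); the robot touches nothing.
It fails at once if a scoop is forced or dropped into another (more than 60 N between the orange and the blue or the green and the orange scoop) (contact force between scoop_mid and scoop_large above 60 N or contact force between scoop_small and scoop_mid above 60 N).
It fails at once if another thing on the table is moved by more than 30 mm (distance of any of booster_jar, spray, stain_stick, soap_box, bottle_cap, brush from where it was at the start of the episode above 0.03 m).
It also fails if it takes over 72 s, if anything falls off the work surface, if the arm or the gripper's body presses on something with over 40 N, if the wrist force passes 120 N, or if a joint passes its speed limit or range.

### The arm

A 6-joint arm with a two-finger parallel gripper is mounted at the origin on the work surface. World frame = base frame: x ahead of the robot, y to its left, z up, the work surface at z = 0. Lengths are in mm, angles in rad, forces in N, time in s.
With the tool pointing down it reaches from about 300 to 775 mm from the base axis. Payload 14.6 kg.
Tool frame: the origin (TCP) lies midway between the tips of the shut fingers; the grasp point (between the pads) lies 19 mm behind it (r.grasp_offset is the distance from the TCP to the grasp point, in mm); z points along the fingers, y is the line along which they close (so a half turn about z gives the same grasp; the last joint's range is limited). The gripper opens to 85 mm and grips with 20 to 120 N. Pads are 22 mm wide; open, the fingers measure 114 mm over their backs; the gripper's body (76 mm by 85 mm) begins 54 mm behind the grasp point. The pads swing forward as they close: fully open they stand 13 mm farther back than shut.
Start: joints at [-1.361, 0.3, 1.521, -0, 1.321, -0.067], TCP at [150.297, -529.056, 231.281] pointing down, gripper open.
Joint ranges: [-3.03, 3.03], [-0.79, 2.21], [0.23, 2.52], [-1.04, 4.18], [0, 3.07], [-2.55, 2.55]. Speed limits (rad/s): [2.22, 2.22, 2.57, 3.14, 3.14, 3.14].

### API

Orientations are given as a unit quaternion [x, y, z, w].
In Python, from cell import r gives the robot as it stands.
- The arm moves only by the tool send_rows, never from a script. Its argument "motion" is a list of rows, each a list of 7 numbers: the turn, a rotation vector about the tool's x, y, z in rad, then the shift along the tool's x, y, z in cm, then the opening, from -1 (shut) to 1 (fully open). In form: [[rx, ry, rz, tx, ty, tz, hand], ...]. A call has 1 to 10 rows; each row shifts and turns the commanded pose from where the row before left it, along the tool's axes as they then stand; what a row does not reach is not made up. A row lasts 1/8 s, in which the tool goes at most 62.5 mm and 10.7 degrees, less where a joint would pass 70% of its speed; a pose out of reach is approached as far as the arm can. A call with a gripper value outside its range is refused whole. The fingers move at their own pace and stop on an object; "newtons" is the grip in N (left out, the last holds). Time passes only in rows, so rows that do not move let the fingers close. It gives the time, the measured TCP pose, the force, the opening and the grip force at its end, in the units of the state.
- r.read_state(): the state, without advancing time (a new reading comes with each control period).
- r.grab_frame(name): name is "scene" or "top"; returns the picture (400x640x3 uint8, red, green, blue); there is no depth.
- r.camera_model(name): a dict with "vfov" (degrees; the focal length in pixels is half the picture's height over the tangent of half this angle, whatever the lens; pixels are square), "cx", "cy" (the principal point, pixels), "rvec" (rotation vector, rad) and "tvec" (3), from world to camera coordinates, as OpenCV has them. Camera axes: x right, y down, z forward; pixel columns grow to the right and rows downward; lengths in mm; the calibration is good to about 2 mm. A picture is of the moment at which its call begins. camera_model takes no time and is no camera call.
- r.finish_job(): hands the job in; it is judged then, once.
Trained networks look in the newest picture that a camera, given by its name, has taken for a name from the list of things; names that differ only in an ending like _2 or _b are one class to them, and where a whole thing is asked for, a point or a joint stands for the part that bears it (a point fixed in the world has none). Each returns a list of dicts, best first, with "confidence" (0 to 1); they miss things now and then, are a little off and sometimes report something else, mostly with a low value. They report only what shows in the picture. A call takes as long as a camera call. They do not tell look-alikes from the thing itself.
- r.boxes_of(query, camera): "position" ([column, row] in pixels, amid what is visible of it).
- r.spot_point(query, camera): "position" ([column, row] in pixels: a listed point, or the origin of a listed thing).
The state is a dict: "time_s": time; "joint_pos": joint angles; "qvel": joint speeds; "tau": joint torques, N m; "eef_pos": TCP position; "orientation": TCP orientation; "contact_force": force on the tool from outside, world axes, zero at the start; "wrist_torque": the same for the moment, N m; "finger_gap": finger opening in mm; "gripper_force": force on a finger pad.
Only numpy, scipy, OpenCV 4.12 (cv2) and the standard library are available. Lean on these libraries where they do the work, as an engineer would, in place of code of your own. Each camera call takes 0.05 s, during which the arm holds its last target. There are 200 camera calls.

## Working session

There is one attempt and no reset: what is moved stays moved. The work goes in short steps, Python scripts to look and compute and a tool call to move; the robot and the scene stay as the last step left them, time stands still between calls to the robot, and variables do not carry over. Pictures are saved under pics/ and viewed, at most 10 in all, crops included, and the job is handed in when it is done.

Besides the shell and the picture viewer there is one more tool, called as name([rows], argument=value, ...), one row to a line, values as JSON. send_rows: Moves the arm, as the interface text tells. Its arguments: {"type":"object","properties":{"motion":{"type":"array"},"newtons":{"type":"number"}},"required":["motion"]}

```bash
mkdir -p pics; ls
python3 - <<'E'
from cell import r
import cv2,numpy as np
for c in ["scene","top"]:
    im=r.grab_frame(c); cv2.imwrite(f"pics/{c}0.png",im[:,:,::-1]); print(c,r.camera_model(c))
    for q in ["scoop_large_center","scoop_large_grip","scoop_mid_center","scoop_mid_grip","scoop_small_center","scoop_small_grip","bin_mid","bin_small","tray","booster_jar","spray","stain_stick","soap_box","bottle_cap","brush"]:
        print(q,[(np.round(d["position"],1).tolist(),round(d["confidence"],2)) for d in r.spot_point(q,c)][:4])
print(r.read_state(), r.grasp_offset)
E
```

```text
pics
scene {'vfov': 47.85607683024294, 'cx': 322.45677830168216, 'cy': 195.59951159617125, 'rvec': array([ 1.84828966,  1.71890761, -0.64918135]), 'tvec': array([-132.74660554, -310.9620664 , 1744.10180972])}
scoop_large_center [([443.3, 222.7], 0.87), ([385.7, 178.8], 0.84), ([369.0, 222.4], 0.67)]
scoop_large_grip [([370.7, 241.2], 0.91), ([417.4, 221.6], 0.88), ([408.6, 176.9], 0.63)]
scoop_mid_center [([197.1, 192.0], 0.89)]
scoop_mid_grip [([193.6, 189.8], 0.56)]
scoop_small_center [([298.9, 195.0], 0.92)]
scoop_small_grip [([298.9, 189.7], 0.61)]
bin_mid [([205.9, 228.0], 0.79), ([369.2, 225.7], 0.19)]
bin_small [([304.5, 222.4], 0.93), ([371.2, 225.8], 0.59)]
tray [([368.3, 227.6], 0.82), ([206.4, 227.8], 0.29)]
booster_jar [([370.1, 280.1], 0.7)]
spray [([201.5, 291.0], 0.57), ([366.0, 223.0], 0.42)]
stain_stick [([345.1, 255.7], 0.72)]
soap_box [([199.7, 203.7], 0.49), ([369.4, 228.5], 0.19)]
bottle_cap [([250.7, 192.8], 0.59), ([196.9, 203.0], 0.59)]
brush [([299.8, 205.1], 0.71), ([327.8, 177.9], 0.58)]
top {'vfov': 45.08197628575109, 'cx': 317.02137055934736, 'cy': 199.15
[... 984 characters left out ...]
 2.99906678e-01,  1.52097941e+00, -5.89287754e-06,
        1.32067885e+00, -6.65994362e-02]), 'qvel': array([-9.16933739e-05,  5.32107573e-05,  4.75834661e-04,  1.38534351e-03,
       -3.18567534e-04, -9.71402610e-05]), 'tau': array([ 1.87366422e-03, -5.43340766e+01, -3.61982489e+01, -4.81320583e-07,
        5.59783493e-04,  1.12510023e-06]), 'eef_pos': array([ 150.283721  , -529.07355772,  231.28563695]), 'orientation': array([ 9.90440054e-01,  1.37943825e-01, -1.85330065e-06,  1.40294453e-05]), 'contact_force': array([-0.2863499 ,  0.97851267, -0.34015944]), 'wrist_torque': array([0.00266192, 0.01176112, 0.01743389]), 'gripper_force': 0.0, 'finger_gap': 85.5167878147166} 18.700000000000003
```

View pics/scene0.png

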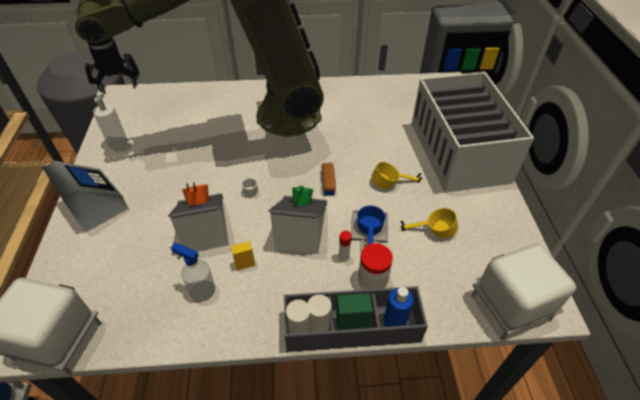

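View pics/top0.png

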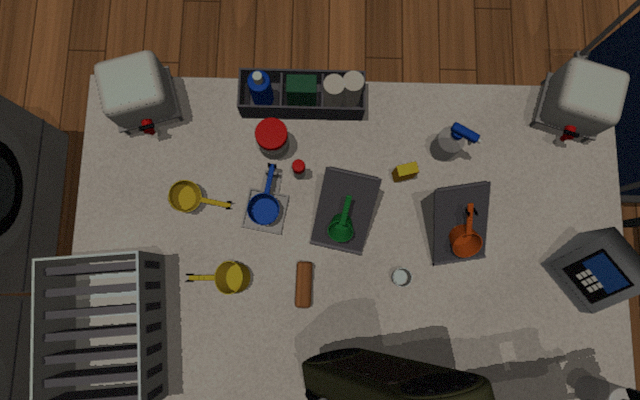

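```bash
cat > h.py <<'E'
import numpy as np,cv2
from scipy.optimize import minimize
from scipy.spatial.transform import Rotation as R
from cell import r
DIM=dict(blue=(43,38,48,41,124,117),orange=(37.5,31.5,48,46,123,104),green=(32,25.5,46,51,110,None))
HSV=dict(blue=(105,128),orange=(2,13),green=(50,80))
S=4
def cam(c):
    m=r.camera_model(c); f=200/np.tan(np.radians(m["vfov"])/2)
    return np.array([[f,0,m["cx"]],[0,f,m["cy"]],[0,0,1]]),m["rvec"],m["tvec"]
CAM={c:cam(c) for c in("scene","top")}
def proj(P,c):
    K,rv,tv=CAM[c]; return cv2.projectPoints(np.float64(P).reshape(-1,3),rv,tv,K,None)[0].reshape(-1,2)
def ray(px,c,z):
    K,rv,tv=CAM[c]; M=cv2.Rodrigues(rv)[0]; d=M.T@np.linalg.solve(K,[*px,1]); o=-M.T@tv
    return o+d*(z-o[2])/d[2]
def rot(yaw,tilt): return R.from_euler("ZY",[yaw,-tilt]).as_matrix()  # tilt: mouth leans to -x, handle rises
def box(x0,x1,w,z0,z1): return np.array([[x,y,z] for x in(x0,x1) for y in(-w,w) for z in(z0,z1)])
def parts(col):
    rt,rb,h,hz,e,cl=DIM[col]; a=np.linspace(0,2*np.pi,60)
    cup=np.r_[np.c_[rt*np.cos(a),rt*np.sin(a),0*a+h],np.c_[rb*np.cos(a),rb*np.sin(a),0*a]]
    return cup,box(rt-3,e,7,hz,hz+7),(None if cl is None else box(cl-5,cl+5,13,hz,hz+26))
def draw(col,o,M,c,off,shape):
    out=[]
    for p in parts(col):
        m=np.zeros(shape,np.uint8)
        if p is not None:
            q=(proj(p@M.T+o,c)-off+.5)*S-.5
            cv2.fillConvexPoly(m,cv2.convexHull(np.float32(q)).round().astype(np.int32),1)
        out.append(m)
    return (out[0]|out[1]),out[2]
def obs(col,c,im,ctr,rad=45):
    x0,y0=[max(0,int(v)-rad) for v in ctr]; cr=im[y0:int(ctr[1])+rad,x0:int(ctr[0])+rad]
    big=cv2.resize(cr,None,fx=S,fy=S,interpolation=cv2.INTER_CUBIC)
    hs=cv2.cvtColor(big,cv2.COLOR_RGB2HSV); lo,hi=HSV[col]
    m=cv2.inRange(hs,(lo,110,25),(hi,255,255))
    n,l,st,_=cv2.connectedComponentsWithStats(m); keep=np.isin(l,[i for i in range(1,n) if st[i,4]>150])
    return c,np.array([x0,y0]),keep.astype(np.uint8),big
def loss(col,o,M,ob):
    L=0
    for c,off,m,_ in ob:
        d,ig=draw(col,o,M,c,off,m.shape); w=1-(ig&(1-d) | ig)
        L+=1-(d&m&w).sum()/max(1,((d|m)&w).sum())
    return L/len(ob)
def fit(f,x0,step):
    x=np.array(x0,float)
    for k in(1,.3):
        x=minimize(f,x,method="Nelder-Mead",options=dict(initial_simplex=np.r_[[x],x+np.diag(step)*k],xatol=.02,fatol=1e-5,maxiter=400)).x
    return x,f(x)
def overlay(col,o,M,ob,fn):
    t=[]
    for c,off,m,b in ob:
        b=b[:,:,::-1].copy(); d,_=draw(col,o,M,c,off,m.shape)
        for mm,cl in((d,(255,255,255)),(m,(0,0,0))):
            cv2.drawContours(b,cv2.findContours(mm,0,1)[0],-1,cl,1)
        t.append(cv2.resize(b,(360,360)))
    return np.hstack(t)
E
cat > m1.py <<'E'
from h import *
im={c:cv2.imread(f"pics/{c}0.png")[:,:,::-1].copy() for c in CAM}
ctr=dict(blue=dict(top=(268,190),scene=(370,230)),orange=dict(top=(467,225),scene=(196,195)),green=dict(top=(344,215),scene=(300,195)))
rows=[]
for col in ctr:
    ob=[obs(col,c,im[c],ctr[col][c],36) for c in("top","scene")]
    p0=ray(ctr[col]["top"],"top",60 if col=="blue" else 130)
    for sel in(ob,ob[:1],ob[1:]):
        if col=="blue":
            g=lambda x:(np.array([x[0],x[1],5]),rot(x[2]/50,0)); x0=[p0[0]-30,p0[1],0]; st=[8,8,8]
        else:
            g=lambda x:(np.array([x[0],x[1],x[2]]),rot(x[3]/50,np.radians(40))); x0=[p0[0],p0[1],80,0]; st=[10,10,10,8]
        x,L=fit(lambda x:loss(col,*g(x),sel),x0,st)
        print(col,len(sel),sel[0][0],np.round(x,1),"yaw",round(x[-1]/50,3),"loss",round(L,3))
        if len(sel)==2: rows.append(overlay(col,*g(x),ob,0))
cv2.imwrite("pics/fit0.png",cv2.resize(np.vstack(rows),(400,600)))
for n,px,h in(("jar",(272,142),0),("stick",(300.5,174.2),0),("jar_lid",(271,133),120),("stick_top",(298,163),110),("soap",(404,174.2),0),("binmid",(447.8,229.5),0),("binsm",(338.6,216.2),0),("tray",(262.6,211.5),0)): print(n,ray(px,"top",h).round(0))
E
python3 m1.py
```

```text
blue 2 top [565.8 233.4  -7.8] yaw -0.155 loss 0.097
blue 1 top [565.8 233.4  -7.9] yaw -0.159 loss 0.062
blue 1 scene [564.5 234.9  -8.7] yaw -0.174 loss 0.127
orange 2 top [ 505.6 -273.7   86.8    9.7] yaw 0.193 loss 0.04
orange 1 top [ 506.  -275.3   82.9    8.6] yaw 0.172 loss 0.023
orange 1 scene [ 506.8 -273.5   87.4    9.9] yaw 0.199 loss 0.048
green 2 top [531.7  28.7  89.3 -10.2] yaw -0.205 loss 0.114
green 1 top [530.6  29.3  91.4  -9.6] yaw -0.191 loss 0.062
green 1 scene [5.322e+02 3.120e+01 8.800e+01 1.000e-01] yaw 0.001 loss 0.162
jar [761. 222.   0.]
stick [671. 139.   0.]
jar_lid [750. 214. 120.]
stick_top [676. 143. 110.]
soap [ 678. -148.    0.]
binmid [ 526. -267.    0.]
binsm [556.  32.   0.]
tray [564. 240.   0.]
```

View pics/fit0.png

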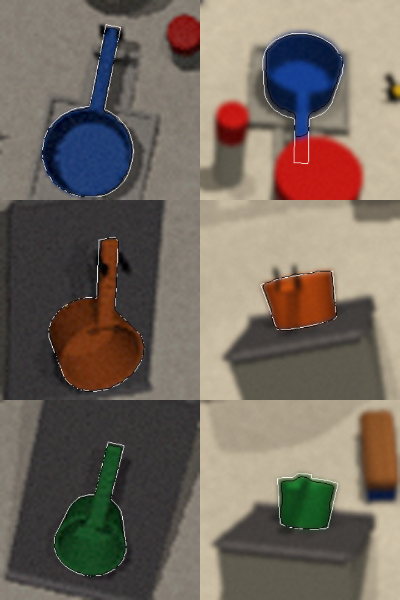

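The overlays match in both views. The blue scoop stands on its steel stand at top (262,208). The orange one is at (467,237) and the green at (342,228), each on its bin lid. The only look-alikes are the yellow scoops at (185,196) and (233,276), which have no stand, so I leave them. Heights agree with the lid planes (orange about 89 expected, 87 fitted; green about 88 expected, 89 fitted).

```bash
cat >> h.py <<'E'
O=dict(orange=(np.array([505.8,-273.9,87.]),rot(.19,np.radians(40))),green=(np.array([531.5,28.8,89.5]),rot(-.195,np.radians(40))),blue=(np.array([565.8,233.5,5.]),rot(-.158,0)))
FL=np.diag([1.,-1,-1])
def tool(o,M,x,z,dy=0): return o+M@[x,dy,z],M@FL   # TCP at local (x,dy,z), tool x = handle x, tool z = -cup z
def plan(pos,M,msg=""):
    s=r.read_state(); T=R.from_quat(s["orientation"]).as_matrix(); rv=R.from_matrix(T.T@M).as_rotvec()
    print(msg,"t",round(s["time_s"],2),"target",np.round(pos,1),"rot",rv.round(3),"n",np.linalg.norm(rv)/.187,
      "| shift now-frame cm",(T.T@(pos-s["eef_pos"])/10).round(2),"| shift after rot cm",(M.T@(pos-s["eef_pos"])/10).round(2))
E
python3 - <<'E'
from h import *
for c in("orange","green"):
    plan(*tool(*O[c],78,40.5),c+" grasp"); plan(*tool(*O[c],78,120),c+" pre")
E
```

```text
orange grasp t 1.6 target [ 538.9 -267.5  168.2] rot [-0.03   0.698  0.083] n 3.7609115063331537 | shift now-frame cm [ 44.53 -14.54   6.31] | shift after rot cm [ 28.96 -18.34  32.54]
orange pre t 1.6 target [ 488.7 -277.2  229.1] rot [-0.03   0.698  0.083] n 3.7609115063331537 | shift now-frame cm [ 39.44 -14.98   0.22] | shift after rot cm [ 28.96 -18.34  24.59]
green grasp t 1.6 target [564.6  22.3 170.7] rot [-0.165  0.685  0.452] n 4.476703813487364 | shift now-frame cm [ 54.92 -41.72   6.06] | shift after rot cm [ 19.05 -62.12  23.9 ]
green pre t 1.6 target [514.4  32.2 231.6] rot [-0.165  0.685  0.452] n 4.476703813487364 | shift now-frame cm [ 5.037e+01 -4.404e+01 -3.000e-02] | shift after rot cm [ 19.05 -62.12  15.95]
```

send_rows([
  [0,0,0,5.6,-2.1,0,0],
  [0,0,0,5.6,-2.1,0,0],
  [0,0,0,5.6,-2.1,0,0],
  [0,0,0,5.6,-2.1,0,0],
  [0,0,0,5.6,-2.2,0.1,0],
  [0,0,0,5.7,-2.2,0.1,0],
  [0,0,0,5.7,-2.2,0,0],
  [-0.0075,0.1745,0.021,0,0,0,0],
  [-0.0075,0.1745,0.021,0,0,0,0],
  [-0.0075,0.1745,0.021,0,0,0,0],
], newtons=40)

```text
time_s: 2.85
eef_pos: [488.5, -277.2, 229.9]
orientation: [0.96, 0.102, 0.261, -0.024]
contact_force: [0.9, 0.3, -0.1]
finger_gap: 42.8
gripper_force: 0.0
```

send_rows([
  [-0.0075,0.1745,0.021,0,0,0,0],
  [0,0,0,0,0,0,0],
  [0,0,0,0,0,0,0],
])

```text
time_s: 3.22
eef_pos: [488.5, -277.3, 229.7]
orientation: [0.936, 0.089, 0.339, -0.032]
contact_force: [-0.1, -0.0, 0.7]
finger_gap: 42.5
gripper_force: 0.0
```

Run:
```python
from h import *
plan(*tool(*O["orange"],78,40.5),"grasp"); print(r.read_state()["finger_gap"],r.read_state()["joint_pos"].round(2))
cv2.imwrite("pics/a1.png",np.hstack([cv2.resize(r.grab_frame("top")[130:290,390:550],(480,480)),cv2.resize(r.grab_frame("scene")[110:270,120:220],(300,480))])[:,:,::-1])
```

```text
grasp t 3.23 target [ 538.9 -267.5  168.2] rot [0.    0.003 0.   ] n 0.017116725153995024 | shift now-frame cm [ 0.01 -0.01  8.02] | shift after rot cm [-0.02 -0.01  8.02]
42.524357638839206 [-0.82  0.15  1.85  0.77  0.89  0.13]
```

View pics/a1.png

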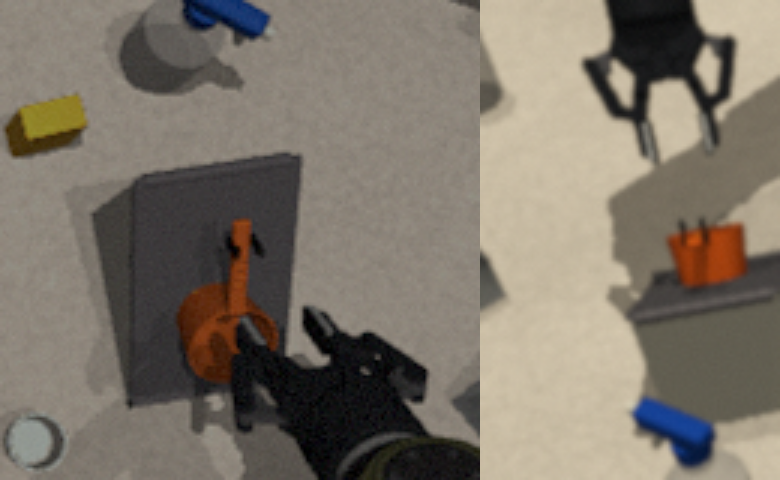

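Run:
```python
from h import *
p=r.read_state()["eef_pos"]
q=proj(p,"top")[0]; s=proj(p,"scene")[0]; print((q-[390,130])*3,((s-[120,110])*3)+[480,0])
```

```text
[273.2934277  317.30246287] [681.05430138 161.34706999]
```

send_rows([
  [0,0,0,0,0,2.5,0],
  [0,0,0,0,0,2.5,0],
  [0,0,0,0,0,2,0],
  [0,0,0,0,0,1,0],
  [0,0,0,0,0,0,0],
])

```text
time_s: 3.95
eef_pos: [539.1, -267.0, 167.8]
orientation: [0.936, 0.089, 0.34, -0.033]
contact_force: [0.1, 0.2, 0.3]
finger_gap: 42.4
gripper_force: 0.0
```

send_rows([
  [0,0,0,0,0,0,-0.4],
  [0,0,0,0,0,0,-0.7],
  [0,0,0,0,0,0,-1],
  [0,0,0,0,0,0,-1],
  [0,0,0,0,0,0,-1],
], newtons=40)

```text
time_s: 4.58
eef_pos: [539.0, -267.7, 168.6]
orientation: [0.935, 0.089, 0.341, -0.032]
contact_force: [0.8, -1.3, 6.0]
finger_gap: 12.8
gripper_force: 40.4
```

send_rows([
  [0,0,0,0,0,-1,-1],
  [0,0,0,0,0,-3,-1],
  [0,0,0,0,0,-4,-1],
  [0,0,0,0,0,-4,-1],
  [0,-0.1745,0,0,0,0,-1],
  [0,-0.1745,0,0,0,0,-1],
  [0,-0.1745,0,0,0,0,-1],
  [0,-0.1745,0,0,0,0,-1],
  [0,0,0,0,0,0,-1],
])

```text
time_s: 5.7
eef_pos: [463.7, -281.3, 259.4]
orientation: [0.995, 0.095, -0.001, -0.001]
contact_force: [0.3, -0.2, -0.3]
finger_gap: 12.1
gripper_force: 39.9
```

Run:
```python
from h import *
s=r.read_state();print(s["eef_pos"],s["finger_gap"],s["gripper_force"])
plan(*tool(*O["blue"],78,43.5+130),"hover")
```

```text
[ 463.65319435 -281.31540871  259.39274926] 12.131525094485347 39.867095947265625
hover t 5.7 target [642.8 221.2 178.5] rot [-0.001  0.002  0.349] n 1.8663205909343226 | shift now-frame cm [ 27.15 -45.93   8.1 ] | shift after rot cm [  9.79 -52.45   8.09]
```

send_rows([
  [0,0,0.1745,0,0,-3,-1],
  [0,0,0.1745,0,0,0,-1],
  [0,0,0,1.1,-5.8,0,-1],
  [0,0,0,1.1,-5.8,0,-1],
  [0,0,0,1.1,-5.8,0,-1],
  [0,0,0,1.1,-5.8,0,-1],
  [0,0,0,1.1,-5.8,0,-1],
  [0,0,0,1.1,-5.8,0,-1],
  [0,0,0,1.1,-5.8,0,-1],
  [0,0,0,1.1,-5.8,0,-1],
])

```text
time_s: 6.95
eef_pos: [623.7, 163.2, 290.3]
orientation: [0.997, -0.08, 0.0, -0.001]
contact_force: [-0.3, 0.5, -1.8]
finger_gap: 12.8
gripper_force: 39.9
```

send_rows([
  [0,0,0,1,-6,0,-1],
  [0,0,0,0,0,5,-1],
  [0,0,0,0,0,4,-1],
  [0,0,0,0,0,0,-1],
  [0,0,0,0,0,0,-1],
])

```text
time_s: 7.58
eef_pos: [643.7, 219.4, 202.7]
orientation: [0.997, -0.08, 0.001, -0.001]
contact_force: [0.1, -0.6, 0.9]
finger_gap: 12.6
gripper_force: 39.9
```

```bash
cat > m2.py <<'E'
import sys
from h import *
col,x,z,fn=sys.argv[1],float(sys.argv[2]),float(sys.argv[3]),sys.argv[4]
s=r.read_state(); T=R.from_quat(s["orientation"]).as_matrix()@FL; e=s["eef_pos"]
ini=e-T@[x,0,z]
print("t",s["time_s"],"eef",e.round(1),"gap",s["finger_gap"].round(1)); plan(*tool(*O["blue"],78,43.5),"home")
im={c:r.grab_frame(c) for c in CAM}
ob=[obs(col,c,im[c],proj(ini+T@[45,0,30],c)[0],40) for c in("top","scene")]
# free: position offset (local mm) and pitch, yaw (x50)
g=lambda v:(e-T@R.from_euler("ZY",[v[4]/50,v[3]/50]).as_matrix()@np.array([x+v[0],v[1],z+v[2]]),T@R.from_euler("ZY",[v[4]/50,v[3]/50]).as_matrix())
for sel in(ob,ob[:1],ob[1:]):
    v,L=fit(lambda v:loss(col,*g(v),sel),[0]*5,[3,3,3,3,3]); print(len(sel),sel[0][0],"dx dy dz",v[:3].round(1),"pitch yaw",(v[3:]/50).round(3),"loss",round(L,3))
    if sel is ob:
        o,M=g(v); print("origin",o.round(1),"in blue frame",(O["blue"][1].T@(o-O["blue"][0])).round(1),"rel rot",R.from_matrix(O["blue"][1].T@M).as_rotvec().round(3))
        cv2.imwrite(fn,overlay(col,o,M,ob,0))
E
python3 m2.py orange 78 40.5 pics/b1.png
```

```text
Traceback (most recent call last):
  File "m2.py", line 6, in <module>
    print("t",s["time_s"],"eef",e.round(1),"gap",s["finger_gap"].round(1)); plan(*tool(*O["blue"],78,43.5),"home")
                                                 ^^^^^^^^^^^^^^^^^^^^^
AttributeError: 'float' object has no attribute 'round'
```

```bash
sed -i 's/s\["finger_gap"\].round(1)/round(s["finger_gap"],1)/' m2.py; python3 m2.py orange 78 40.5 pics/b1.png
```

```text
t 7.575 eef [643.7 219.4 202.7] gap 12.6
home t 7.58 target [642.8 221.2  48.5] rot [-0.003 -0.003 -0.002] n 0.023436452361085762 | shift now-frame cm [-0.15 -0.13 15.42] | shift after rot cm [-0.11 -0.17 15.42]
2 top dx dy dz [ 3.6 -1.3  6.3] pitch yaw [-0.185  0.023] loss 0.841
origin [573.1 230.6 141.5] in blue frame [  7.6  -1.8 136.5] rel rot [ 0.004 -0.187  0.02 ]
1 top dx dy dz [0. 0. 0.] pitch yaw [0. 0.] loss 1.0
1 scene dx dy dz [ 3.6 -1.3  6.3] pitch yaw [-0.185  0.023] loss 0.682
```

View pics/b1.png

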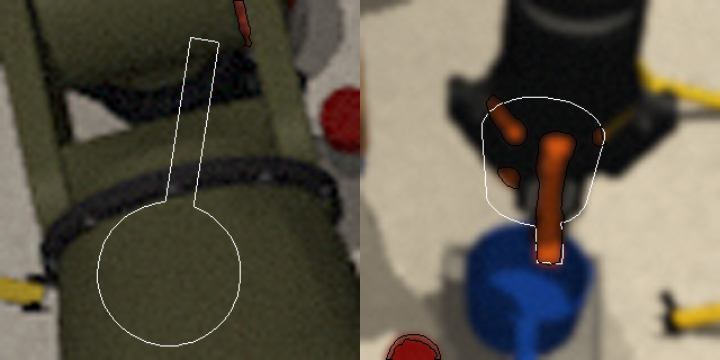

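The top view is blocked by the arm. In the scene view only the held handle shows (end at crop (550,262)), with the cup behind the gripper. I'll check the handle's pitch against its visible outline, with no more camera use.

Run:
```python
from h import *
s=r.read_state(); T=R.from_quat(s["orientation"]).as_matrix()@FL; e=s["eef_pos"]
im=r.grab_frame("scene"); c=(e+T@[0,0,9]); pc=proj(c,"scene")[0].astype(int); print("grip px",pc)
y0,x0=pc[1]-35,pc[0]-35; cr=im[y0:y0+70,x0:x0+70]; cv2.imwrite("pics/b2.png",cv2.resize(cr,(560,560),interpolation=2)[:,:,::-1])
for p in(-.2,-.1,0,.1,.2,.35,.5):
    M=T@R.from_euler("Y",p).as_matrix(); P=[c+M@[x,0,zz] for x,zz in((-40,3.5),(0,3.5),(26,20),(45,3.5),(45,-3.5))]
    print(p,((proj(P,"scene")-[x0,y0]+.5)*8).round(0).tolist())
```

```text
grip px [375 201]
-0.2 [[284.0, 205.0], [285.0, 277.0], [291.0, 285.0], [287.0, 363.0], [285.0, 381.0]]
-0.1 [[285.0, 197.0], [285.0, 278.0], [290.0, 295.0], [286.0, 375.0], [284.0, 391.0]]
0 [[286.0, 189.0], [285.0, 279.0], [289.0, 306.0], [284.0, 385.0], [282.0, 399.0]]
0.1 [[287.0, 182.0], [285.0, 280.0], [289.0, 316.0], [283.0, 395.0], [281.0, 407.0]]
0.2 [[288.0, 176.0], [285.0, 281.0], [288.0, 325.0], [282.0, 403.0], [280.0, 413.0]]
0.35 [[290.0, 169.0], [285.0, 282.0], [286.0, 339.0], [280.0, 413.0], [278.0, 420.0]]
0.5 [[291.0, 164.0], [285.0, 284.0], [285.0, 352.0], [278.0, 420.0], [276.0, 424.0]]
```

View pics/b2.png

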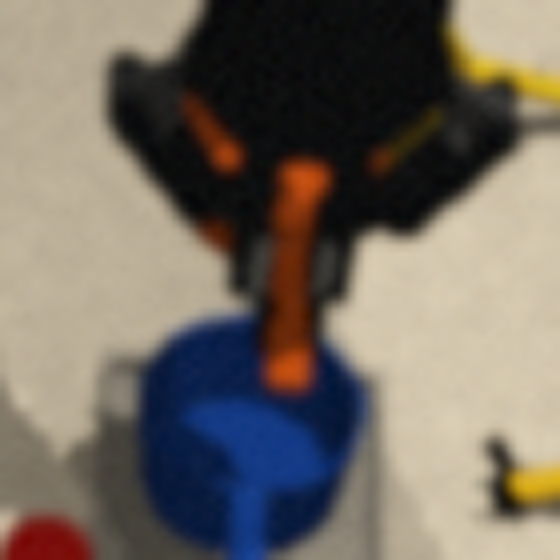

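send_rows([
  [0,0,0,-0.1,-0.1,3,-1],
  [0,0,0,0,0,3,-1],
  [0,0,0,0,0,3,-1],
  [0,0,0,0,0,2,-1],
  [0,0,0,0,0,1,-1],
  [0,0,0,0,0,1,-1],
  [0,0,0,0,0,0,-1],
])

```text
time_s: 8.6
eef_pos: [642.3, 221.0, 70.2]
orientation: [0.997, -0.08, 0.0, -0.0]
contact_force: [-0.1, 0.6, -0.6]
finger_gap: 12.6
gripper_force: 39.9
```

Run:
```python
from h import *
s=r.read_state(); print(s["contact_force"],s["wrist_torque"]); plan(*tool(*O["blue"],78,43.5),"home")
im=r.grab_frame("scene"); e=s["eef_pos"]; pc=proj(e,"scene")[0].astype(int); y0,x0=pc[1]-30,pc[0]-30
cv2.imwrite("pics/b3.png",cv2.resize(im[y0:y0+60,x0:x0+60],(540,540),interpolation=2)[:,:,::-1])
```

```text
[-0.1183643   0.55890858 -0.55699013] [ 0.04369553 -0.04055908 -0.02004951]
home t 8.6 target [642.8 221.2  48.5] rot [-0.001 -0.    -0.002] n 0.009172926641003595 | shift now-frame cm [ 0.05 -0.03  2.17] | shift after rot cm [ 0.05 -0.03  2.17]
```

View pics/b3.png

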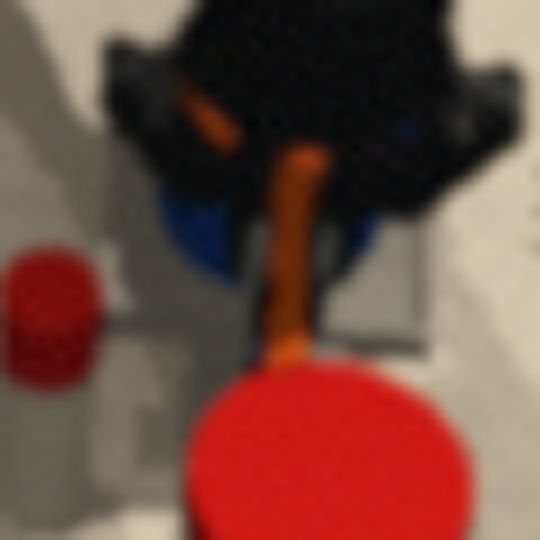

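send_rows([
  [0,0,0,0,0,0.4,-1],
  [0,0,0,0,0,0.3,-1],
  [0,0,0,0,0,0,-1],
])

```text
time_s: 9.02
eef_pos: [642.3, 221.0, 63.1]
orientation: [0.997, -0.08, 0.0, -0.0]
contact_force: [0.4, -0.5, -0.3]
finger_gap: 12.7
gripper_force: 39.9
```

send_rows([
  [0,0,0,0,0,0.2,-1],
  [0,0,0,0,0,0.2,-1],
  [0,0,0,0,0,0,-1],
])

```text
time_s: 9.4
eef_pos: [642.7, 221.2, 59.8]
orientation: [0.997, -0.08, 0.001, -0.0]
contact_force: [-0.2, -0.3, 5.5]
finger_gap: 12.9
gripper_force: 40.5
```

send_rows([
  [0,0,0,0,0,0.2,-1],
  [0,0,0,0,0,0.15,-1],
  [0,0,0,0,0,0,-1],
])

```text
time_s: 9.78
eef_pos: [642.1, 221.0, 55.4]
orientation: [0.997, -0.08, -0.0, -0.0]
contact_force: [0.8, -0.5, 0.7]
finger_gap: 12.8
gripper_force: 40.0
```

send_rows([
  [0,0,0,0,0,0.15,-1],
  [0,0,0,0,0,0,-1],
])

```text
time_s: 10.02
eef_pos: [642.3, 221.1, 54.2]
orientation: [0.997, -0.08, 0.0, -0.0]
contact_force: [-0.0, 0.5, 1.1]
finger_gap: 12.5
gripper_force: 40.2
```

send_rows([
  [0,0,0,0,0,0.1,-1],
  [0,0,0,0,0,0,-1],
])

```text
time_s: 10.28
eef_pos: [642.4, 221.1, 53.5]
orientation: [0.997, -0.08, 0.0, -0.0]
contact_force: [0.1, -0.7, 3.0]
finger_gap: 13.0
gripper_force: 41.0
```

send_rows([
  [0,0,0,0,0,0.1,-1],
  [0,0,0,0,0,0,-1],
])

```text
time_s: 10.52
eef_pos: [642.6, 221.1, 52.7]
orientation: [0.997, -0.08, 0.001, -0.0]
contact_force: [0.1, -1.2, 5.5]
finger_gap: 12.7
gripper_force: 41.5
```

send_rows([
  [0,0,0,0,0,0,-0.7],
  [0,0,0,0,0,0,-0.4],
  [0,0,0,0,0,-1,-0.4],
  [0,0,0,0,0,-2,-0.4],
  [0,0,0,0.6,0,0,-1],
  [0,0,0,0,0,0,-1],
  [0,0,0,0,0,0,-1],
  [0,0,0,0,0,0,-1],
])

```text
time_s: 11.52
eef_pos: [648.0, 220.1, 81.8]
orientation: [0.997, -0.08, -0.0, -0.0]
contact_force: [-0.6, 0.6, -0.3]
finger_gap: 0.0
gripper_force: 0.0
```

send_rows([
  [0,0,0,0,0,1,-1],
  [0,0,0,0,0,0.4,-1],
  [0,0,0,0,0,0,-1],
])

```text
time_s: 11.9
eef_pos: [648.0, 220.1, 67.6]
orientation: [0.997, -0.08, -0.0, -0.0]
contact_force: [0.3, -0.3, -0.6]
finger_gap: 0.0
gripper_force: 0.0
```

send_rows([
  [0,0,0,0,0,0.2,-1],
  [0,0,0,0,0,0.1,-1],
  [0,0,0,0,0,0,-1],
])

```text
time_s: 12.28
eef_pos: [648.2, 220.1, 65.3]
orientation: [0.997, -0.08, 0.0, -0.0]
contact_force: [-0.1, -0.7, -0.3]
finger_gap: 0.2
gripper_force: 0.0
```

send_rows([
  [0,0,0,0,0,0.1,-1],
  [0,0,0,0,0,0.1,-1],
  [0,0,0,0,0,0,-1],
])

```text
time_s: 12.65
eef_pos: [648.5, 220.2, 63.7]
orientation: [0.997, -0.08, 0.001, -0.0]
contact_force: [0.7, -1.0, 3.3]
finger_gap: -0.0
gripper_force: 1.7
```

send_rows([
  [0,0,0,0,0,0.2,-1],
  [0,0,0,0,0,0.1,-1],
  [0,0,0,0,0,0,-1],
])

```text
time_s: 13.02
eef_pos: [648.2, 220.1, 60.5]
orientation: [0.997, -0.08, 0.0, -0.0]
contact_force: [-1.7, -1.4, 4.8]
finger_gap: -0.2
gripper_force: 2.7
```

send_rows([
  [0,0,0,0,0,0.2,-1],
  [0,0,0,0,0,0.1,-1],
  [0,0,0,0,0,0,-1],
])

```text
time_s: 13.4
eef_pos: [648.5, 220.3, 60.2]
orientation: [0.997, -0.08, 0.001, -0.001]
contact_force: [-13.4, -3.5, 27.4]
finger_gap: 0.2
gripper_force: 13.5
```

send_rows([
  [0,0,0,0,0,-0.4,-1],
  [0,0,0,0,0,-2,-1],
  [0,0,0,0,0,-5,-1],
  [0,0,0,0,0,-6,-1],
  [0,0,0,0,0,-4,-1],
  [0,0,0,0,0,0,0],
])

```text
time_s: 14.15
eef_pos: [649.0, 220.3, 236.2]
orientation: [0.997, -0.08, 0.003, -0.002]
contact_force: [0.1, 0.4, -0.7]
finger_gap: 17.2
gripper_force: 0.0
```

Run:
```python
from h import *
plan(*tool(*O["green"],78,140),"green pre")
```

```text
green pre t 14.15 target [501.8  34.7 246.9] rot [-0.016  0.692  0.033] n 3.704179431147303 | shift now-frame cm [-11.58  20.66  -1.22] | shift after rot cm [-7.62 21.07 -7.79]
```

send_rows([
  [0,0,0,-2.9,5.2,-0.3,0],
  [0,0,0,-2.9,5.2,-0.3,0],
  [0,0,0,-2.9,5.2,-0.3,0],
  [0,0,0,-2.9,5.1,-0.3,0],
  [-0.004,0.173,0.008,0,0,0,0],
  [-0.004,0.173,0.008,0,0,0,0],
  [-0.004,0.173,0.008,0,0,0,0],
  [-0.004,0.173,0.008,0,0,0,0],
  [0,0,0,0,0,0,0],
])

```text
time_s: 15.28
eef_pos: [499.2, 34.4, 241.8]
orientation: [0.937, -0.09, 0.336, 0.035]
contact_force: [0.7, 0.1, -0.4]
finger_gap: 42.5
gripper_force: 0.0
```

```bash
cat > m3.py <<'E'
from h import *
plan(*tool(*O["green"],78,42.5),"green grasp")
im={c:r.grab_frame(c) for c in CAM}
b0,Mb=O["blue"]; col="orange"; o0=b0+[0,0,3]
ob=[obs(col,c,im[c],proj(o0+Mb@[40,0,40],c)[0],36) for c in("top","scene")]
g=lambda v:(o0+v[:3],Mb@R.from_euler("ZY",[v[3]/50,v[4]/50]).as_matrix())
v,L=fit(lambda v:loss(col,*g(v),ob[:1]),[0]*5,[3,3,3,2,2]); print("free top",v.round(1),L)
g2=lambda v:g([v[0],v[1],0,v[2],0])
v,L=fit(lambda v:loss(col,*g2(v),ob[:1]),[0]*3,[3,3,2]); print("home top dx dy yaw*50",v.round(1),L)
cv2.imwrite("pics/c1.png",overlay(col,*g2(v),ob,0))
obb=[obs("blue",c,im[c],proj(o0+Mb@[40,0,40],c)[0],36) for c in("top",)]
print("blue comps",obb[0][2].sum())
E
python3 m3.py
```

```text
green grasp t 15.28 target [563.3  22.5 172.2] rot [0.002 0.009 0.004] n 0.051822720545418886 | shift now-frame cm [ 0.61 -0.1   9.52] | shift after rot cm [ 0.53 -0.08  9.52]
free top [-0.7  0.8  1.7  0.2  0.2] 0.11290445957316608
home top dx dy yaw*50 [-0.1  1.  -0.1] 0.11211517843467611
blue comps 1917
```

View pics/c1.png

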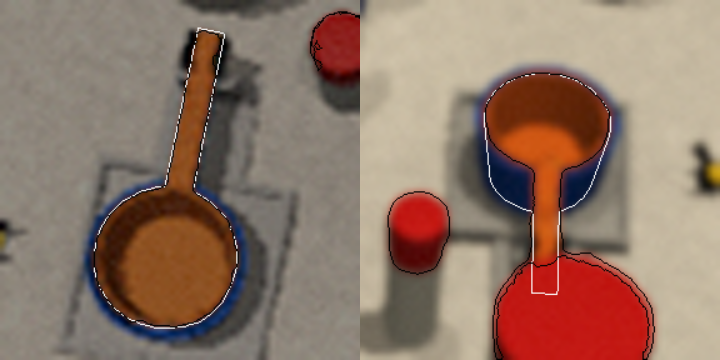

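send_rows([
  [0.002,0.009,0.004,0.3,-0.1,2.5,0],
  [0,0,0,0.2,0,2.7,0],
  [0,0,0,0,0,2.5,0],
  [0,0,0,0,0,1.5,0],
  [0,0,0,0,0,0,0],
])

```text
time_s: 16.0
eef_pos: [563.4, 22.1, 175.0]
orientation: [0.935, -0.093, 0.34, 0.034]
contact_force: [-0.3, -0.2, -0.8]
finger_gap: 42.7
gripper_force: 0.0
```

Run:
```python
from h import *
print(r.read_state()["contact_force"]);plan(*tool(*O["green"],78,45.5),"green grasp")
```

```text
[-0.30630562 -0.19062886 -0.75062623]
green grasp t 16.0 target [561.4  22.9 174.5] rot [ 0.002  0.    -0.002] n 0.015307117454812093 | shift now-frame cm [-0.19 -0.04 -0.09] | shift after rot cm [-0.19 -0.04 -0.09]
```

send_rows([
  [0,0,0,-0.2,0,-0.1,0],
  [0,0,0,0,0,0,-0.4],
  [0,0,0,0,0,0,-0.7],
  [0,0,0,0,0,0,-1],
  [0,0,0,0,0,0,-1],
  [0,0,0,0,0,0,-1],
], newtons=40)

```text
time_s: 16.75
eef_pos: [560.9, 23.2, 175.8]
orientation: [0.934, -0.092, 0.342, 0.033]
contact_force: [-0.4, -1.4, 5.4]
finger_gap: 12.5
gripper_force: 41.9
```

send_rows([
  [0,0,0,0,0,-1,-1],
  [0,0,0,0,0,-3,-1],
  [0,0,0,0,0,-4,-1],
  [0,0,0,0,0,-4,-1],
  [0,-0.1745,0,0,0,0,-1],
  [0,-0.1745,0,0,0,0,-1],
  [0,-0.1745,0,0,0,0,-1],
  [0,-0.1745,0,0,0,0,-1],
  [0,0,0,0,0,0,-1],
])

```text
time_s: 17.88
eef_pos: [485.1, 38.2, 266.3]
orientation: [0.995, -0.098, 0.0, -0.0]
contact_force: [0.0, -0.3, -0.8]
finger_gap: 12.6
gripper_force: 41.4
```

Run:
```python
from h import *
b0,Mb=O["blue"]; O["set"]=(b0+[-.1,1,6],Mb)
plan(*tool(*O["set"],78,45.5+130),"hover")
```

```text
hover t 17.88 target [642.7 222.2 186.5] rot [-0.001 -0.001 -0.038] n 0.20528015028198104 | shift now-frame cm [ 11.86 -21.12   8.01] | shift after rot cm [ 12.67 -20.66   7.98]
```

send_rows([
  [0,0,-0.038,0,0,0,-1],
  [0,0,0,2.5,-4.1,0,-1],
  [0,0,0,2.5,-4.1,0,-1],
  [0,0,0,2.5,-4.1,0,-1],
  [0,0,0,2.6,-4.2,0,-1],
  [0,0,0,2.6,-4.2,0,-1],
  [0,0,0,0,0,4,-1],
  [0,0,0,0,0,4,-1],
  [0,0,0,0,0,0,-1],
  [0,0,0,0,0,0,-1],
])

```text
time_s: 19.12
eef_pos: [643.3, 222.9, 190.1]
orientation: [0.997, -0.079, 0.003, -0.001]
contact_force: [0.6, 0.8, -0.2]
finger_gap: 12.5
gripper_force: 41.4
```

Run:
```python
from h import *
b0,Mb=O["blue"]; O["set"]=(b0+[-.1,1,6],Mb); plan(*tool(*O["set"],78,45.5),"home")
s=r.read_state(); T=R.from_quat(s["orientation"]).as_matrix()@FL; e=s["eef_pos"]
im=r.grab_frame("scene"); c=(e+T@[0,0,9]); pc=proj(c,"scene")[0].astype(int)
y0,x0=pc[1]-35,pc[0]-35; cr=im[y0:y0+70,x0:x0+70]; cv2.imwrite("pics/d1.png",cv2.resize(cr,(560,560),interpolation=2)[:,:,::-1])
for p in(-.2,-.1,0,.1,.2):
    M=T@R.from_euler("Y",p).as_matrix(); P=[c+M@[x,0,zz] for x,zz in((-40,3.5),(0,3.5),(32,3.5),(32,-3.5))]
    print(p,((proj(P,"scene")-[x0,y0]+.5)*8).round(0).tolist())
```

```text
home t 19.12 target [642.7 222.2  56.5] rot [-0.002 -0.007  0.   ] n 0.03745565535400806 | shift now-frame cm [-0.13  0.11 13.36] | shift after rot cm [-0.04  0.08 13.36]
-0.2 [[289.0, 206.0], [291.0, 278.0], [293.0, 338.0], [291.0, 355.0]]
-0.1 [[290.0, 197.0], [291.0, 278.0], [292.0, 346.0], [290.0, 362.0]]
0 [[292.0, 189.0], [291.0, 279.0], [291.0, 354.0], [289.0, 368.0]]
0.1 [[293.0, 182.0], [291.0, 280.0], [290.0, 361.0], [288.0, 373.0]]
0.2 [[294.0, 177.0], [291.0, 281.0], [289.0, 367.0], [287.0, 377.0]]
```

View pics/d1.png

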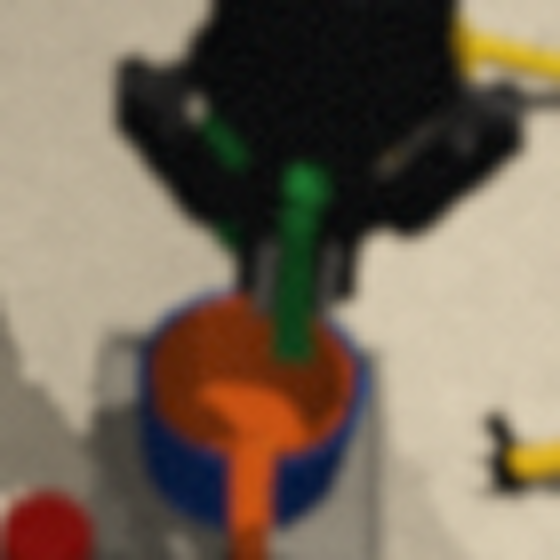

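The picture shows the green handle held level: its end is at crop row 362 against a predicted 368, the same offset as the orange had. The orange is sitting in the blue below it, so I lower now.

send_rows([
  [0,-0.007,0,0,0.1,3,-1],
  [0,0,0,0,0,3,-1],
  [0,0,0,0,0,2.5,-1],
  [0,0,0,0,0,1.5,-1],
  [0,0,0,0,0,1,-1],
  [0,0,0,0,0,0.4,-1],
  [0,0,0,0,0,0,-1],
])

```text
time_s: 20.05
eef_pos: [642.9, 221.8, 74.1]
orientation: [0.997, -0.079, -0.001, -0.001]
contact_force: [-0.3, 0.7, 0.0]
finger_gap: 12.6
gripper_force: 41.4
```

Run:
```python
from h import *
b0,Mb=O["blue"]; O["set"]=(b0+[-.1,1,6],Mb); plan(*tool(*O["set"],78,45.5),"home"); print(r.read_state()["contact_force"].round(1))
```

```text
home t 20.05 target [642.7 222.2  56.5] rot [-0.001  0.003 -0.   ] n 0.01654521962365691 | shift now-frame cm [-0.02 -0.04  1.76] | shift after rot cm [-0.02 -0.04  1.76]
[-0.3  0.7  0. ]
```

send_rows([
  [0,0,0,0,0,0.2,-1],
  [0,0,0,0,0,0.2,-1],
  [0,0,0,0,0,0,-1],
])

```text
time_s: 20.42
eef_pos: [643.2, 221.8, 70.4]
orientation: [0.997, -0.079, -0.001, -0.001]
contact_force: [0.9, -0.1, 4.8]
finger_gap: 12.3
gripper_force: 41.9
```

send_rows([
  [0,0,0,0,0,0.2,-1],
  [0,0,0,0,0,0.1,-1],
  [0,0,0,0,0,0,-1],
])

```text
time_s: 20.8
eef_pos: [642.6, 221.8, 66.6]
orientation: [0.997, -0.079, -0.002, -0.0]
contact_force: [0.9, -0.2, 1.6]
finger_gap: 12.7
gripper_force: 41.6
```

send_rows([
  [0,0,0,0,0,0.2,-1],
  [0,0,0,0,0,0.1,-1],
  [0,0,0,0,0,0,-1],
])

```text
time_s: 21.18
eef_pos: [642.6, 221.8, 63.5]
orientation: [0.997, -0.079, -0.002, -0.0]
contact_force: [1.7, 0.7, 2.7]
finger_gap: 12.5
gripper_force: 41.7
```

send_rows([
  [0,0,0,0,0,0.1,-1],
  [0,0,0,0,0,0.1,-1],
  [0,0,0,0,0,0,-1],
])

```text
time_s: 21.55
eef_pos: [642.3, 221.7, 61.1]
orientation: [0.997, -0.079, -0.002, -0.0]
contact_force: [0.1, -0.0, -0.5]
finger_gap: 12.3
gripper_force: 41.4
```

send_rows([
  [0,0,0,0,0,0,-0.7],
  [0,0,0,0,0,0,-0.4],
  [0,0,0,0,0,-1,-0.4],
  [0,0,0,0,0,-2,-0.4],
  [0,0,0,0.4,0,0,-1],
  [0,0,0,0,0,0,-1],
  [0,0,0,0,0,0,-1],
  [0,0,0,0,0,0,-1],
])

```text
time_s: 22.55
eef_pos: [646.4, 221.1, 91.1]
orientation: [0.997, -0.079, -0.002, -0.0]
contact_force: [-0.6, -0.1, 0.6]
finger_gap: 0.0
gripper_force: 0.0
```

send_rows([
  [0,0,0,0,0,1,-1],
  [0,0,0,0,0,0.5,-1],
  [0,0,0,0,0,0,-1],
])

```text
time_s: 22.92
eef_pos: [646.3, 221.0, 75.7]
orientation: [0.997, -0.079, -0.002, -0.0]
contact_force: [-0.4, 0.1, 0.2]
finger_gap: -0.5
gripper_force: 0.0
```

Green handle top should be at 69 mm when home. I press in small steps.

send_rows([
  [0,0,0,0,0,0.2,-1],
  [0,0,0,0,0,0.2,-1],
  [0,0,0,0,0,0,-1],
])

```text
time_s: 23.3
eef_pos: [646.5, 221.1, 72.4]
orientation: [0.997, -0.079, -0.002, -0.0]
contact_force: [-0.9, 0.1, -0.4]
finger_gap: -0.1
gripper_force: 0.0
```

send_rows([
  [0,0,0,0,0,0.2,-1],
  [0,0,0,0,0,0.1,-1],
  [0,0,0,0,0,0,-1],
])

```text
time_s: 23.68
eef_pos: [646.5, 221.1, 69.5]
orientation: [0.997, -0.079, -0.002, -0.0]
contact_force: [0.3, -0.3, 0.8]
finger_gap: 0.1
gripper_force: 0.0
```

send_rows([
  [0,0,0,0,0,0.1,-1],
  [0,0,0,0,0,0.1,-1],
  [0,0,0,0,0,0,-1],
])

```text
time_s: 24.05
eef_pos: [646.7, 221.2, 67.8]
orientation: [0.997, -0.079, -0.002, -0.0]
contact_force: [-1.1, 0.0, 2.0]
finger_gap: 0.1
gripper_force: 1.4
```

send_rows([
  [0,0,0,0,0,0.1,-1],
  [0,0,0,0,0,0.1,-1],
  [0,0,0,0,0,0,-1],
])

```text
time_s: 24.42
eef_pos: [646.9, 221.3, 67.6]
orientation: [0.997, -0.079, -0.001, -0.001]
contact_force: [-7.1, -1.9, 16.7]
finger_gap: -0.0
gripper_force: 8.2
```

send_rows([
  [0,0,0,0,0,0.1,-1],
  [0,0,0,0,0,0,-1],
])

```text
time_s: 24.68
eef_pos: [647.0, 221.4, 67.5]
orientation: [0.997, -0.079, -0.001, -0.001]
contact_force: [-10.9, -3.0, 23.2]
finger_gap: -0.0
gripper_force: 11.5
```

Hard stop at 67.5 mm with 23 N, so it is home. Now I lift off, clear the view and check.

send_rows([
  [0,0,0,0,0,-0.4,-1],
  [0,0,0,0,0,-2,-1],
  [0,0,0,0,0,-5,-1],
  [0,0,0,0,0,-6,-1],
  [0,0,0,0,0,-4,-1],
  [0,0,0,-4,4,0,-1],
  [0,0,0,-4,4,0,-1],
  [0,0,0,-4,4,0,-1],
  [0,0,0,-4,4,0,-1],
  [0,0,0,-4,4,0,-1],
])

```text
time_s: 25.92
eef_pos: [416.6, 54.1, 240.0]
orientation: [0.997, -0.079, -0.001, -0.0]
contact_force: [0.9, -1.1, 0.7]
finger_gap: 0.0
gripper_force: 0.0
```

send_rows([
  [0,0,0,-2,5,-1,-1],
  [0,0,0,-2,5,-1,-1],
  [0,0,0,-2,5,-1,-1],
  [0,0,0,0,5,0,-1],
  [0,0,0,0,0,0,-1],
])

```text
time_s: 26.55
eef_pos: [326.7, -135.4, 270.3]
orientation: [0.997, -0.081, -0.001, 0.0]
contact_force: [0.1, -0.0, -0.7]
finger_gap: -0.2
gripper_force: 0.0
```

Run:
```python
from h import *
im={c:r.grab_frame(c) for c in CAM}; b0,Mb=O["blue"]; ov=[]
for col,dz in(("green",6),("orange",3)):
    o0=b0+[-.1,1,dz]
    ob=[obs(col,c,im[c],proj(o0+Mb@[40,0,40],c)[0],36) for c in("top","scene")]
    g=lambda v:(o0+v[:3],Mb@R.from_euler("ZY",[v[3]/50,v[4]/50]).as_matrix())
    if col=="green":
        for sel in (ob,ob[:1]):
            v,L=fit(lambda v:loss(col,*g(v),sel),[0]*5,[3,3,3,2,2]); print("free",len(sel),v.round(1),round(L,3))
        g2=lambda v:g([v[0],v[1],0,v[2],0]); v,L=fit(lambda v:loss(col,*g2(v),ob[:1]),[0]*3,[3,3,2]); print("home dx dy yaw50",v.round(1),round(L,3))
    else: v=[0,0,0]
    ov.append(overlay(col,*g([v[0],v[1],0,v[2],0]),ob,0))
cv2.imwrite("pics/e1.png",cv2.resize(np.vstack(ov),(600,600)))
```

```text
free 2 [-0.9  1.  -1.1 -0.4 -1.3] 0.195
free 1 [-0.9  0.2  0.5  0.1  0. ] 0.097
home dx dy yaw50 [-2.5 -0.1  0.6] 0.095
```

View pics/e1.png

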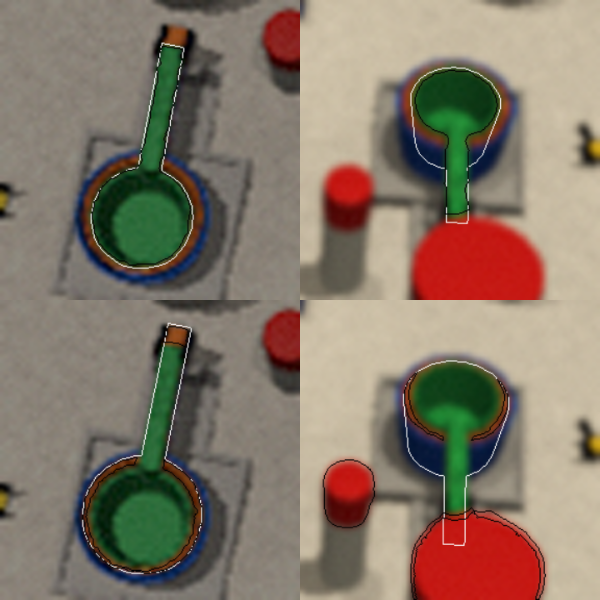

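The last picture shows the green seated in the orange and the orange in the blue, concentric and level. The handles are stacked in line, with the green's end at about (172,45) inside the clip. The bystanders are where they were, and the touch heights agree with home.

```bash
python3 -c "
from cell import r
print(r.finish_job())"
```

```text
the job is handed in; nothing more can be done
None
```

I handed the job in with the orange scoop nested in the blue and the green in the orange, both handles pressed down to a hard stop (27 N and 23 N) and the set standing level on its stand in the last picture; no verdict came back.

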